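Service mode, then offer up the offset copper link

ROBOT

A 7-joint arm with a two-finger parallel gripper is mounted at the origin on the work surface. World frame = base frame: x ahead of the robot, y to its left, z up, the work surface at z = 0. Lengths are in m, angles in rad, forces in N, time in s.
With the tool pointing down it reaches from about 0.4 to 0.875 m from the base axis. Payload 19.3 kg.
Tool frame: the origin (TCP) lies midway between the tips of the shut fingers; the grasp point (between the pads) lies 19 mm behind it; z points along the fingers, y is the line along which they close (so a half turn about z gives the same grasp; the last joint's range is limited). The gripper opens to 85 mm and grips with 20 to 120 N. Pads are 22 mm wide; open, the fingers measure 114 mm over their backs; the gripper's body (76 mm by 85 mm) begins 54 mm behind the grasp point. The pads swing forward as they close: fully open they stand 13 mm farther back than shut.
Start: joints at [-1.298, 0.521, -0.036, 1.599, 0.021, 1.021, -0.113], TCP at [0.21, 0.589, 0.231] pointing down, gripper open.
Joint ranges: [-2.91, 2.91], [-0.3, 2.13], [-1.5, 1.42], [0.17, 2.43], [-1.26, 4.41], [0.16, 1.93], [-2.52, 2.52]. Speed limits (rad/s): [1.89, 1.89, 2.39, 2.39, 3.01, 3.01, 3.01].

INTERFACE

Orientations are given as [roll, pitch, yaw] about the fixed x, y, z axes, in that order (R = Rz(yaw) Ry(pitch) Rx(roll)).
In Python, from workcell import robot, vision, spotter gives the robot as it stands.
- The arm moves only by the tool jog_arm, never from a script. Its argument "increments" is text: rows parted by semicolons, each of 5 numbers parted by spaces: the shift along the tool's x, y, z in cm, then the turn about the tool's z in degrees, then the opening, from 0 (shut) to 1 (fully open). In form: tx ty tz roll grip; .... A call has 1 to 5 rows; each row shifts and turns the commanded pose from where the row before left it, along the tool's axes as they then stand; what a row does not reach is not made up. A row lasts 1/8 s, in which the tool goes at most 62.5 mm and 10.7 degrees, less where a joint would pass 70% of its speed; a pose out of reach is approached as far as the arm can. A call with a gripper value outside its range is refused whole. The fingers move at their own pace and stop on an object; "force" is the grip in N (left out, the last holds). Time passes only in rows, so rows that do not move let the fingers close. It gives the time, the measured TCP pose, the force, the opening and the grip force at its end, in the units of the state.
- robot.observe(): the state, without advancing time (a new reading comes with each control period).
- vision.get_image(name): name is "scene" or "side" or "wrist"; returns a dict with "frame" (384x512x3 uint8, blue, green, red), "K" (3x3 intrinsics, pixels), "R" (3x3) and "t" (3): a world point X has camera coordinates R X + t. Camera axes: x right, y down, z forward; pixel columns grow to the right and rows downward; lengths in m; the calibration is good to about 2 mm. The wrist camera is an equidistant fisheye: a pixel r from the principal point sees the ray r / f radians off the axis. A picture is of the moment at which its call begins. There is no depth.
- robot.sign_off(): hands the job in; it is judged then, once.
Trained networks look in a picture, given as the dict that the camera call returned (one of the last four; its "shot" number tells which), for a name from the list of things; names that differ only in an ending like _2 or _b are one class to them, and where a whole thing is asked for, a point or a joint stands for the part that bears it (a point fixed in the world has none). Each returns a list of dicts, best first, with "confidence" (0 to 1); they miss things now and then, are a little off and sometimes report something else, mostly with a low value. They report only what shows in the picture. A call takes as long as a camera call.
- spotter.cut_out(picture, target): "pixels" (384x512 bool, what is visible of it) and "position" ([column, row] in pixels, amid what is visible of it).
The state is a dict: "t": time; "joint_pos": joint angles; "qvel": joint speeds; "joint_efforts": joint torques, N m; "eef_pos": TCP position; "tool_rot": TCP orientation; "force": force on the tool from outside, world axes, zero at the start; "ft_torque": the same for the moment, N m; "grip_width": opening from 0.0 (shut) to 1.0 (fully open); "grip_force": force on a finger pad.
Only numpy, scipy, OpenCV 4.12 (cv2) and the standard library are available. Lean on these libraries where they do the work, as an engineer would, in place of code of your own. Each camera call takes 0.05 s, during which the arm holds its last target. There are 200 camera calls.

TASK

Put the battery monitor into service mode: with the insulated probe, push the button at the bottom of the recess in the monitor box fully down and keep it down for half a second, then stand the probe back in its holder. Then lift the copper link by its balance point and finish still holding it level and still over the two bare studs of the module, about 5 cm above their tips, each hole over its stud and the heavy block end pointing away from the monitor box. The copper link must never touch the module, stays in its cradle until the probe is back, and the other things on the bench are left alone.

Things in the scene. Friction and masses are not known exactly. Their poses are not given: they have to be found in the camera images.
- module: Battery module, fixed: four upright blue cells with a black top, 130 x 200 mm (x, y), top 100 mm above the bench; origin at the centre of its underside. On top: two bare upright studs (8 mm diameter) 100 mm apart along y at x = -35 mm, a cap 108 mm high between them; fitted copper plates at x = +37 mm, up to 110 mm high; grey monitor box across the +y end (y 55 to 100 mm), 135 mm high.
- stud_a_top (a point): Centre of the tip of bare stud A, at module (-35, -75, 125) mm: the stud at the module's -y end, farther from the monitor box. It stands 25 mm above the module's top.
- stud_b_top (a point): Centre of the tip of bare stud B, at module (-35, 25, 125) mm: the stud nearer to the monitor box.
- recess_mouth (a point): Centre of the mouth of the round recess (16 mm diameter, upright) in the top of the monitor box, 135 mm above the bench, at module (-20, 77.5, 135) mm. The white button's top (13 mm diameter) lies 6 mm below the mouth.
- service_button (a joint): Travel of the white button in the recess: 0 = up, 0.005 m = fully down. It springs back; it starts to move at about 1.4 N and is fully down at about 5 N. More than 0.0035 counts as down.
- holder: Probe holder, fixed to the bench: black block 60 x 60 x 60 mm (with a rubber foot 74 mm square) with one round upright hole, 16 mm diameter and 55 mm deep, in the middle of its top. Origin at the centre of its underside.
- holder_mouth (a point): Centre of the mouth of the holder's hole, 60 mm above the bench.
- probe: Insulated probe, 125 mm long, 60 g, standing tip down in the holder. Origin at the tip, z up along it: steel shaft 7 mm diameter, z 0 to 50 mm; finger guard 30 mm diameter, 50 to 54 mm; round plastic handle 18 mm diameter, 54 to 125 mm. In the holder the guard rests on the block's top: the tip is 10 mm, the handle's top 135 mm above the bench.
- cradle: Wooden cradle on which the copper link lies, fixed to the bench: a base 190 x 70 x 5 mm with two cross battens, each 12 mm (x) by 60 mm (y), tops 30 mm above the bench, centred at its x = -62 and +74 mm. Origin under the base near its middle; its x runs along the link.
- link: Copper link, 0.5 to 0.75 kg: flat bar 180 x 26 x 8 mm along its x, with a heavy copper block 44 x 26 x 28 mm on top of its +x end (x 46 to 90 mm, top 36 mm above the underside). Origin: centre of the bar's underside, z up. It lies on the cradle's battens, underside 30 mm above the bench; grip it across its 26 mm width.
- link_balance (a point): Balance point (centre of mass along the bar): link (32.5, 0, 4) mm, at mid-thickness of the bar, 13.5 mm from the block's face. Its axes are the link's.
- link_hole_a (a point): Underside centre of the bar's 12 mm hole A, next to the block, at link (26, 0, 0) mm; belongs over stud A.
- link_hole_b (a point): Underside centre of the bar's 12 mm hole B, near the plain end, at link (-74, 0, 0) mm; belongs over stud B.
- hardware_box: Bystander: open cardboard box of nuts, 90 x 130 x 55 mm. Leave alone.
- plate_stack: Bystander: stack of square copper plates, 80 x 80 x 13 mm. Leave alone.
- tape_roll: Bystander: roll of black tape, 84 mm diameter, 19 mm high. Leave alone.
- screwdriver: Bystander: screwdriver, 200 mm long, lying. Leave alone.

How it is judged:
On the way, in this order (a step that is already met when the one before it is completed fails the run):
1. the probe holds the monitor's button down for 0.3 s while the link still lies in its cradle (value of joint service_button above 0.0035 m and contact force between probe and module above 0.5 N and distance of link from where it was at the start of the episode below 0.02 m), for 0.3 s.
2. the probe stands in its holder again, let go, with the link still in its cradle (horizontal distance between probe and holder_mouth below 0.008 m and z of probe in the frame of holder below 0.015 m and angle between probe's own z axis and vertical below 0.12 rad and contact force between the fingers and probe below 0.1 N and distance of link from where it was at the start of the episode below 0.02 m), for 0.2 s.
3. the link is lifted, gripped within 16 mm of its balance point along the bar (height (world z) of link_balance above 0.06 m and x of the grasp point in the frame of link_balance between -0.016 and 0.016 m and contact force between the fingers and link above 1 N), for 0.2 s.
At the end, for the whole second after the job is handed in: Link held by the gripper alone within 16 mm of its balance point along the bar, level within 5 deg, still; holes A, B within 12 mm horizontally of studs A, B; bar underside 25 to 80 mm above the stud tips; probe seated in its holder within 8 mm of centre, 5 mm of full depth, 7 deg of upright (horizontal distance between link_hole_a and stud_a_top below 0.012 m and horizontal distance between link_hole_b and stud_b_top below 0.012 m and z of link_hole_a in the frame of stud_a_top between 0.025 and 0.08 m and z of link_hole_b in the frame of stud_b_top between 0.025 and 0.08 m and angle between link's own z axis and vertical below 0.087 rad and linear speed of link below 0.02 m/s and angular speed of link below 0.15 rad/s and x of the grasp point in the frame of link_balance between -0.016 and 0.016 m and contact force between the fingers and link above 1 N and contact force between link and module below 0.2 N and contact force between link and cradle below 0.1 N and horizontal distance between probe and holder_mouth below 0.008 m and z of probe in the frame of holder below 0.015 m and angle between probe's own z axis and vertical below 0.12 rad); the arm keeps its last pose, push and grip.
It fails at once if the link touches the module (contact force between link and module above 0.5 N).
It fails at once if the hardware box is moved more than 25 mm (distance of hardware_box from where it was at the start of the episode above 0.025 m).
It fails at once if the stack of copper plates is moved more than 25 mm (distance of plate_stack from where it was at the start of the episode above 0.025 m).
It fails at once if the roll of tape is moved more than 25 mm (distance of tape_roll from where it was at the start of the episode above 0.025 m).
It fails at once if the screwdriver is moved more than 25 mm (distance of screwdriver from where it was at the start of the episode above 0.025 m).
It also fails if it takes over 67 s, if anything falls off the work surface, if the arm or the gripper's body presses on something with over 40 N, if the wrist force passes 120 N, or if a joint passes its speed limit or range.

## Working session

There is one attempt and no reset: what is moved stays moved. The work goes in short steps, Python scripts to look and compute and a tool call to move; the robot and the scene stay as the last step left them, time stands still between calls to the robot, and variables do not carry over. Pictures are saved under pics/ and viewed, at most 13 in all, crops included, and the job is handed in when it is done.

Besides the shell and the picture viewer there is one more tool, called as a command line: name --argument value ..., lists and objects as JSON in quotes. jog_arm: Moves the arm, as the interface text tells. Its arguments: {"type":"object","properties":{"increments":{"type":"string"},"force":{"type":"number"}},"required":["increments"]}

```bash
mkdir -p pics; python3 - <<'E'
from workcell import robot, vision, spotter
import cv2,pickle,numpy as np
s=robot.observe();print({k:np.round(v,3) for k,v in s.items()})
P={n:vision.get_image(n) for n in("scene","side","wrist")}
pickle.dump(P,open('p0.pkl','wb'))
for n in("scene","side"):
    cv2.imwrite(f'pics/{n}0.png',P[n]["frame"])
    print(n,P[n]["K"].round(1).tolist(),(-P[n]["R"].T@P[n]["t"]).round(3))
    for o in("module","holder","probe","cradle","link"):
        r=spotter.cut_out(P[n],o)
        print(o,[(round(x["confidence"],2),np.round(x["position"],1).tolist(),int(x["pixels"].sum())) for x in r[:2]])
cv2.imwrite('pics/both0.png',cv2.resize(np.vstack([P["scene"]["frame"],P["side"]["frame"]]),(800,1200))[:, :])
E
```

```text
{'t': np.float64(0.0), 'joint_pos': array([-1.298,  0.522, -0.036,  1.6  ,  0.021,  1.021, -0.113]), 'qvel': array([-0.   ,  0.002, -0.002, -0.001, -0.   ,  0.002,  0.001]), 'joint_efforts': array([ 0.0000e+00, -9.2709e+01,  1.9800e+00, -3.6994e+01,  1.8000e-02,
        8.0000e-03,  0.0000e+00]), 'eef_pos': array([0.21 , 0.588, 0.231]), 'tool_rot': array([-3.14 ,  0.   ,  2.799]), 'force': array([-0.287,  0.382, -0.498]), 'ft_torque': array([ 0.005,  0.01 , -0.006]), 'grip_force': np.float64(0.0), 'grip_width': np.float64(0.998)}
scene [[441.2, 0.0, 248.9], [0.0, 441.2, 188.3], [0.0, 0.0, 1.0]] [1.043 0.532 0.856]
module [(0.78, [366.6, 259.1], 8177)]
holder [(0.9, [284.4, 166.6], 896), (0.66, [172.8, 201.1], 2330)]
probe [(0.61, [285.4, 146.9], 208)]
cradle [(0.85, [231.2, 129.4], 759), (0.36, [281.6, 163.2], 874)]
link [(0.88, [236.3, 113.8], 520)]
side [[353.1, 0.0, 263.9], [0.0, 353.1, 190.8], [0.0, 0.0, 1.0]] [ 0.502 -0.555  0.742]
module [(0.92, [209.1, 141.3], 3667)]
holder [(0.64, [199.4, 246.5], 896)]
probe [(0.68, [195.3, 223.2], 242)]
cradle [(0.82, [211.6, 341.1], 2083)]
link [(0.71, [205.9, 331.9], 1306)]
```

View pics/scene0.png

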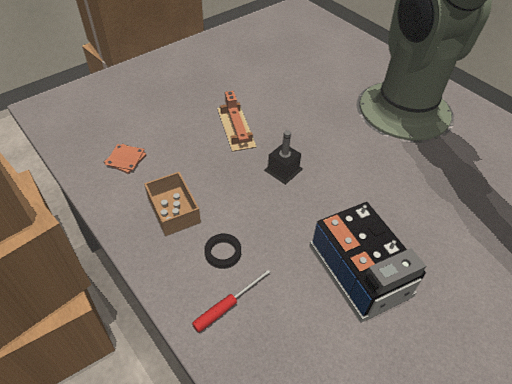

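View pics/side0.png

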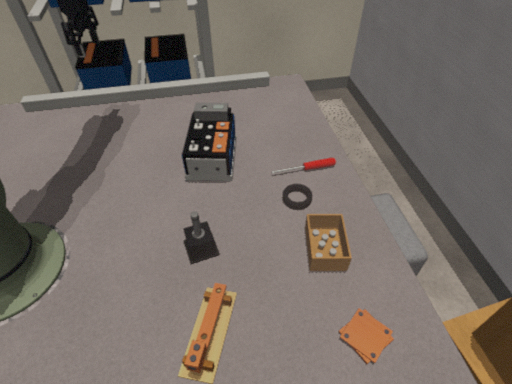

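The scene view shows the module around (367,259) with its monitor box towards (395,270). The holder and probe are at (285,160) and the link on its cradle at (236,120). In the side view the link's heavy block is at the near end (195,352), the probe at (197,225) and the module's monitor box at the far end (211,110).

```bash
cat > h.py <<'E'
import numpy as np,cv2
from scipy.optimize import minimize
def proj(P,X):
    c=np.atleast_2d(X)@P["R"].T+P["t"];K=P["K"]
    if P.get("fish"):
        r=np.hypot(c[:,0],c[:,1]);th=np.arctan2(r,c[:,2]);c=np.c_[c[:,:2]/np.maximum(r,1e-9)[:,None]*th[:,None],np.ones(len(c))]
    else: c=c/c[:,2:]
    return c[:,:2]*[K[0,0],K[1,1]]+[K[0,2],K[1,2]]
def ray(P,uv):
    K=P["K"];d=(np.array(uv,float)-[K[0,2],K[1,2]])/[K[0,0],K[1,1]]
    if P.get("fish"):
        th=np.linalg.norm(d);d=np.r_[d/max(th,1e-9)*np.sin(th),np.cos(th)]
    else: d=np.r_[d,1]
    return -P["R"].T@P["t"],P["R"].T@d
def atz(P,uv,z):
    o,d=ray(P,uv);return o+d*(z-o[2])/d[2]
def box(x0,x1,y0,y1,z0,z1):
    return np.array([[x,y,z] for x in np.linspace(x0,x1,5) for y in np.linspace(y0,y1,5) for z in(z0,z1)])
def cyl(r,z0,z1): 
    a=np.linspace(0,6.28,16);return np.array([[r*np.cos(t),r*np.sin(t),z] for t in a for z in(z0,z1)])
M=1e-3
MOD={"module":[box(-.065,.065,-.1,.1,0,.1),box(-.065,.065,.055,.1,.1,.135)],
"holder":[box(-.03,.03,-.03,.03,0,.06),box(-.037,.037,-.037,.037,0,.004)],
"probe":[cyl(.015,.06,.064),cyl(.009,.064,.135)],
"link":[box(-.09,.09,-.013,.013,.03,.038),box(.046,.09,-.013,.013,.038,.066)],
"cradle":[box(-.095,.095,-.035,.035,0,.005)]}
def place(X,p):
    c,s=np.cos(p[2]),np.sin(p[2]);return X@np.array([[c,-s,0],[s,c,0],[0,0,1]]).T+[p[0],p[1],0]
def mask(P,parts,p,S=4):
    m=np.zeros((384,512),np.uint8)
    for X in parts:
        h=cv2.convexHull(np.float32(proj(P,place(X,p))))
        cv2.fillConvexPoly(m,np.int32(np.round(h*16)),1,shift=4)
    return m>0
def fit(obs,name,p0,dp=(.02,.02,.2)):
    def f(p):
        return -sum((lambda a:(a&b).sum()/(a|b).sum())(mask(P,MOD[name],p)) for P,b in obs)/len(obs)
    p0=np.array(p0,float)
    for k in(1,.3,.1):
        r=minimize(f,p0,method="Nelder-Mead",options=dict(initial_simplex=np.vstack([p0]+[p0+k*np.eye(3)[i]*dp[i] for i in range(3)]),xatol=1e-4,fatol=1e-4));p0=r.x
    return r.x,-r.fun
E
python3 - <<'E'
from workcell import vision,spotter
from h import *
P={n:vision.get_image(n) for n in("scene","side")}
m={};q={}
for n in MOD:
    m[n]=[];zz={"module":.08,"holder":.03,"probe":.1,"link":.04,"cradle":.02}[n];q[n]=[]
    for k in P:
        r=spotter.cut_out(P[k],n)[0];m[n].append((P[k],r["pixels"]));q[n].append(atz(P[k],r["position"],zz)[:2])
    q0=np.mean(q[n],0);best=[]
    for y in (np.arange(0,6.28,.785) if n in("module","link") else [0,.785] if n!="cradle" else np.arange(0,3.1,.785)):
        best.append(fit(m[n],n,[*q0,y]))
    best.sort(key=lambda b:-b[1])
    print(n,np.round(q[n],3).tolist(),[(b[0].round(4).tolist(),round(b[1],3)) for b in best[:2]])
E
```

```text
module [[0.55, 0.313], [0.527, 0.271]] [([0.5319, 0.3002, -0.2288], np.float64(0.941)), ([0.5319, 0.2996, -0.226], np.float64(0.941))]
holder [[0.479, -0.027], [0.465, -0.051]] [([0.4624, -0.0353, 1.7314], np.float64(0.799)), ([0.4623, -0.0353, 0.1518], np.float64(0.799))]
probe [[0.473, -0.018], [0.46, -0.034]] [([0.4629, -0.0359, 0.7707], np.float64(0.785)), ([0.4627, -0.036, 0.0083], np.float64(0.785))]
link [[0.839, 0.197], [0.453, -0.269]] [([0.6462, -0.0361, 0.0], np.float64(0.0)), ([0.6462, -0.0361, 0.785], np.float64(0.0))]
cradle [[0.492, -0.224], [0.471, -0.273]] [([0.459, -0.2488, 1.1634], np.float64(0.598)), ([0.4589, -0.2487, 1.162], np.float64(0.597))]
```

```bash
cat >> h.py <<'E'
def rows(state,tgt,grip,step=.045,turn=9):
    """world target (x,y,z,yaw) -> tool-frame rows"""
    p=np.array(state["eef_pos"],float);yaw=state["tool_rot"][2]
    dy=tgt[3]-yaw;dy=(dy+np.pi)%(2*np.pi)-np.pi;d=np.array(tgt[:3])-p
    n=max(1,int(np.ceil(max(np.linalg.norm(d)/step,abs(np.degrees(dy))/turn))))
    out=[];c=p.copy();y=yaw
    for i in range(n):
        w=p+d*(i+1)/n-c;C,S=np.cos(y),np.sin(y)
        t=np.round(np.array([w[0]*C+w[1]*S,w[0]*S-w[1]*C,-w[2]])*100,2)
        r=round(-np.degrees(yaw+dy*(i+1)/n-y),1)
        c=c+np.array([t[0]*C+t[1]*S,t[0]*S-t[1]*C,-t[2]])/100;y-=np.radians(r)
        out.append(f"{t[0]:g} {t[1]:g} {t[2]:g} {r:g} {grip:g}")
    for i in range(0,n,5):print("; ".join(out[i:i+5]))
E
python3 - <<'E'
from workcell import robot
from h import *
rows(robot.observe(),[.44,-.036,.32,1.16],1,.05)
E
```

```text
-3.05 -3.65 -0.63 6.7 1; -3.45 -3.27 -0.64 6.7 1; -3.81 -2.85 -0.63 6.7 1; -4.11 -2.38 -0.63 6.7 1; -4.37 -1.88 -0.64 6.7 1
-4.55 -1.36 -0.63 6.7 1; -4.68 -0.82 -0.63 6.7 1; -4.75 -0.27 -0.64 6.8 1; -4.75 0.29 -0.63 6.7 1; -4.68 0.85 -0.63 6.7 1
-4.54 1.38 -0.64 6.7 1; -4.36 1.91 -0.63 6.7 1; -4.1 2.4 -0.64 6.7 1; -3.8 2.87 -0.63 6.7 1
```

jog_arm --increments "-3 -3.6 -0.6 6.7 1; -3.4 -3.3 -0.6 6.7 1; -3.8 -2.8 -0.6 6.7 1; -4.1 -2.4 -0.6 6.7 1; -4.4 -1.9 -0.6 6.7 1"

```text
t: 1.88
eef_pos: [0.2918, 0.3647, 0.2616]
tool_rot: [3.141, -0.0, 2.21]
force: [1.0, 0.5, -0.4]
grip_width: 0.999
grip_force: 0.0
```

jog_arm --increments "-4.5 -1.4 -0.6 6.7 1; -4.7 -0.8 -0.6 6.7 1; -4.7 -0.3 -0.6 6.7 1; -4.7 0.3 -0.6 6.7 1; -4.7 0.8 -0.6 6.7 1"

```text
t: 2.5
eef_pos: [0.3727, 0.1424, 0.2918]
tool_rot: [3.141, -0.001, 1.626]
force: [0.5, 1.1, -0.3]
grip_width: 1.006
grip_force: 0.0
```

jog_arm --increments "-4.5 1.4 -0.6 6.7 1; -4.4 1.9 -0.6 6.7 1; -4.1 2.4 -0.6 6.7 1; -3.8 2.9 -0.6 6.7 1; 0 0 0 0 1"

```text
t: 3.12
eef_pos: [0.4393, -0.0376, 0.3158]
tool_rot: [3.14, 0.0, 1.155]
force: [0.6, 0.1, 0.3]
grip_width: 1.004
grip_force: 0.0
```

```bash
cat > look.py <<'E'
from workcell import robot,vision,spotter
from h import *
import sys,pickle
def snap(n):
    P=vision.get_image(n);P["fish"]=(n=="wrist");return P
def seg(P,o):
    r=spotter.cut_out(P,o);return r[0] if r else None
E
python3 - <<'E'
from look import *
W=snap("wrist");cv2.imwrite('pics/w1.png',W["frame"])
print(W["K"].round(1).tolist(),(-W["R"].T@W["t"]).round(3),W["R"].round(2).tolist())
pickle.dump(dict(W),open('w1.pkl','wb'))
S=snap("side")
init=dict(probe=[.4628,-.0358,0],holder=[.4625,-.0355,.16],link=[.457,-.25,-1.98],cradle=[.459,-.2488,-1.98])
for n in init:
    ob=[]
    for P,k in((W,"wrist"),(S,"side")):
        r=seg(P,n)
        if r is None: print(n,k,"none");continue
        print(n,k,round(r["confidence"],2),np.round(r["position"],1),r["pixels"].sum())
        ob.append((P,r["pixels"]))
        b=fit(ob[-1:],n,init[n],(.01,.01,.1));print("  ",b[0].round(4),round(b[1],3))
E
```

```text
[[297.3, 0.0, 254.6], [0.0, 297.3, 190.0], [0.0, 0.0, 1.0]] [0.467 0.025 0.457] [[0.91, -0.4, 0.0], [-0.39, -0.88, 0.27], [-0.11, -0.25, -0.96]]
probe wrist 0.67 [272.9 155.1] 471
   [ 0.4611 -0.0349  0.1286] 0.909
probe side 0.58 [195.3 226.5] 224
   [ 0.4626 -0.0379  0.0912] 0.803
holder wrist 0.61 [268.2 143. ] 1989
   [ 0.4615 -0.0349  0.1651] 0.78
holder side 0.94 [202.4 246.5] 903
   [ 0.4615 -0.0349  0.1432] 0.801
link wrist 0.92 [314.6 268.2] 1676
   [ 0.4591 -0.2459 -1.9977] 0.872
link side 0.95 [203.6 332.2] 1328
   [ 0.4594 -0.2458 -1.9752] 0.91
cradle wrist none
cradle side 0.74 [215.9 340.8] 1977
   [ 0.4584 -0.2491 -1.9771] 0.596
```

View pics/w1.png

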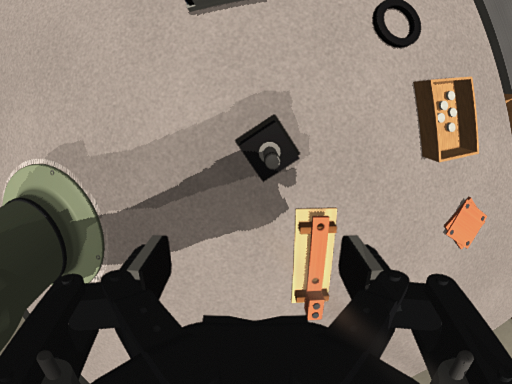

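The wrist view shows the holder and probe handle end at (270,152), and the link on its cradle at (317,265). Nothing near the probe is in the way of the fingers.

```bash
python3 - <<'E'
from look import *
rows(robot.observe(),[.4612,-.0352,.19,1.155],1,.05)
E
```

```text
0.27 0.7 4.18 0.1 1; 0.28 0.71 4.17 0.2 1; 0.27 0.7 4.18 0.1 1
```

jog_arm --increments "0.4 1 4 0 1; 0.4 1.1 4 0 1; 0 0 4.6 0 1; 0 0 0 0 1; 0 0 0 0 1"

```text
t: 4.25
eef_pos: [0.4617, -0.0358, 0.1907]
tool_rot: [3.141, -0.001, 1.161]
force: [1.4, 0.7, 0.6]
grip_width: 1.0
grip_force: 0.0
```

```bash
python3 - <<'E'
from look import *
W=snap("wrist");cv2.imwrite('pics/w2.png',W["frame"])
for n,i in dict(probe=[.4612,-.0352,0],holder=[.4615,-.035,.16],link=[.459,-.246,-1.98]).items():
    r=seg(W,n)
    if r is None:continue
    b=fit([(W,r["pixels"])],n,i,(.01,.01,.1));print(n,r["confidence"],b[0].round(4),round(b[1],3))
rows(robot.observe(),[.4612,-.0352,.083,1.155],1,.05)
E
```

```text
probe 0.94 [ 0.4618 -0.0347  0.0013] 0.902
holder 0.61 [ 0.4616 -0.0355  0.1558] 0.723
link 0.77 [ 0.4609 -0.247  -1.9518] 0.474
0 -0.02 3.59 0.1 1; 0 -0.02 3.58 0.2 1; 0.01 -0.02 3.59 0.1 1
```

jog_arm --increments "0 0 3.6 0 1; 0 0 3.6 0 1; 0 0 3.6 0 1; 0 0 0 0 1; 0 0 0 0 0.4" --force 50

```text
t: 5.08
eef_pos: [0.4618, -0.0358, 0.0827]
tool_rot: [3.14, -0.001, 1.161]
force: [0.2, -0.8, 0.2]
grip_width: 0.818
grip_force: 0.0
```

jog_arm --increments "0 0 0 0 0; 0 0 0 0 0; 0 0 0 0 0; 0 0 0 0 0; 0 0 0 0 0" --force 50

```text
t: 5.7
eef_pos: [0.4615, -0.0356, 0.0818]
tool_rot: [3.141, -0.001, 1.162]
force: [-1.4, 0.6, 10.7]
grip_width: 0.194
grip_force: 48.4
```

jog_arm --increments "0 0 -2 0 0; 0 0 -3.5 0 0; 0 0 -4 0 0; 0 0 -4 0 0; 0 0 -4 0 0"

```text
t: 6.32
eef_pos: [0.4608, -0.0358, 0.2577]
tool_rot: [-3.142, 0.0, 1.161]
force: [-0.1, 1.2, -1.3]
grip_width: 0.199
grip_force: 48.7
```

```bash
python3 - <<'E'
from look import *
print(robot.observe()["grip_width"])
rows(robot.observe(),[.51,.22,.26,1.161],0,.05)
E
```

```text
0.19904691097196195
4.24 -0.94 -0.04 0 0; 4.23 -0.95 -0.04 0 0; 4.24 -0.94 -0.03 0 0; 4.24 -0.95 -0.04 0 0; 4.24 -0.94 -0.04 0 0
4.23 -0.95 -0.04 0 0
```

jog_arm --increments "4.2 -1 0 0 0; 4.2 -1 0 0 0; 4.2 -0.9 0 0 0; 4.2 -0.9 0 0 0; 4.2 -0.9 0 0 0"

```text
t: 6.95
eef_pos: [0.5015, 0.177, 0.2565]
tool_rot: [3.142, -0.0, 1.162]
force: [0.8, -0.3, -1.1]
grip_width: 0.192
grip_force: 48.8
```

jog_arm --increments "4.2 -1 0 0 0; 0 0 0 0 0; 0 0 0 0 0"

```text
t: 7.32
eef_pos: [0.5089, 0.2176, 0.2562]
tool_rot: [-3.142, 0.001, 1.161]
force: [0.1, 0.2, -0.4]
grip_width: 0.194
grip_force: 48.8
```

```bash
python3 - <<'E'
from look import *
W=snap("wrist");cv2.imwrite('pics/w3.png',W["frame"]);pickle.dump(dict(W),open('w3.pkl','wb'))
m=[.5319,.3,-.2288]
for n in("module",):
    r=seg(W,n);b=fit([(W,r["pixels"])],n,m,(.01,.01,.1));print(n,r["confidence"],b[0].round(4),round(b[1],3))
F=dict(A=[-.035,-.075,.125],B=[-.035,.025,.125],rec=[-.02,.0775,.135],c1=[-.065,-.1,.1],c2=[.065,-.1,.1])
for q in(m,b[0]):print({k:proj(W,place(np.array([v]),q))[0].round(1).tolist() for k,v in F.items()})
for n in("stud_a_top","recess_mouth","service_button","probe"):
    print(n,[(round(x["confidence"],2),np.round(x["position"],1).tolist()) for x in spotter.cut_out(W,n)[:3]])
E
```

```text
module 0.57 [ 0.5291  0.2978 -0.2257] 0.963
{'A': [220.3, 177.1], 'B': [199.2, 72.5], 'rec': [203.7, 13.3], 'c1': [200.5, 199.3], 'c2': [321.9, 177.9]}
{'A': [218.9, 180.3], 'B': [197.3, 76.0], 'rec': [201.5, 16.7], 'c1': [199.4, 202.2], 'c2': [320.5, 180.6]}
stud_a_top [(0.67, [243.1, 93.3])]
recess_mouth [(0.78, [242.8, 99.6])]
service_button [(0.56, [206.2, 19.2])]
probe [(0.88, [253.6, 266.0])]
```

View pics/w3.png

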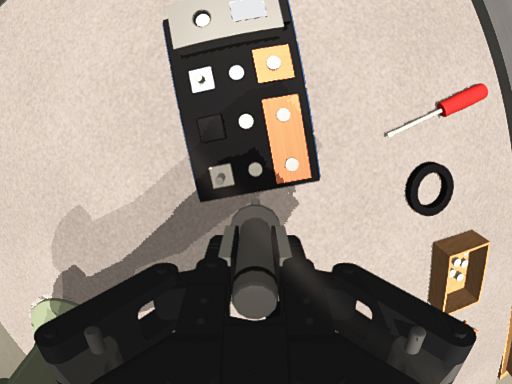

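The wrist view shows the recess and button at (203,19), stud B near (201,78) and stud A near (221,178). The probe hangs straight in the fingers with its tip at about (256,203).

```bash
python3 - <<'E'
from look import *
W=pickle.load(open('w3.pkl','rb'))
g=cv2.cvtColor(W["frame"],cv2.COLOR_BGR2GRAY)
# button blob
n,l,s,c=cv2.connectedComponentsWithStats((g[5:32,190:217]>215).astype(np.uint8))
print([(s[i].tolist(),(c[i]+[190,5]).round(1).tolist()) for i in range(1,n)])
for i in range(1,n): 
    if s[i][4]>20: print(atz(W,c[i]+[190,5],.129).round(4))
print("tip pred",proj(W,np.array([.5089,.2176,.2562-.0718])).round(1))
rows(robot.observe(),[.515,.31,.245,1.161],0,.05)
E
```

```text
[([21, 0, 1, 1, 1], [211.0, 5.0]), ([0, 2, 27, 25, 267], [207.2, 22.3]), ([6, 9, 14, 13, 133], [202.3, 19.8]), ([0, 13, 1, 1, 1], [190.0, 18.0])]
[0.5294 0.3724 0.129 ]
[0.5262 0.3768 0.129 ]
tip pred [[254.8 201. ]]
4.35 -1.57 0.57 -0 0; 4.36 -1.57 0.58 -0 0
```

jog_arm --increments "4.4 -1.6 0.5 0 0; 4.4 -1.5 0.5 0 0; 0 0 0 0 0; 0 0 0 0 0"

```text
t: 8.12
eef_pos: [0.5157, 0.3105, 0.2463]
tool_rot: [3.141, 0.001, 1.161]
force: [-0.5, -0.0, 0.1]
grip_width: 0.194
grip_force: 48.9
```

```bash
cat > feat.py <<'E'
from look import *
def blob(W,guess,z,thr,R=.012,dark=False):
    """centroid of bright blob near the projection of guess -> world point at height z"""
    u=proj(W,np.array(guess))[0];r=np.linalg.norm(proj(W,np.array(guess)+[R,0,0])[0]-u)
    g=cv2.cvtColor(W["frame"],cv2.COLOR_BGR2GRAY);yy,xx=np.mgrid[:384,:512]
    m=((g<thr) if dark else (g>thr))&(np.hypot(xx-u[0],yy-u[1])<r)
    n,l,s,c=cv2.connectedComponentsWithStats(m.astype(np.uint8))
    o=[(int(s[i][4]),c[i].round(1).tolist(),atz(W,c[i],z).round(4).tolist()) for i in range(1,n) if s[i][4]>8]
    return u.round(1),round(r,1),o
E
python3 - <<'E'
from feat import *
W=snap("wrist");cv2.imwrite('pics/w4.png',W["frame"]);pickle.dump(dict(W),open('w4.pkl','wb'))
print(robot.observe()["eef_pos"])
print("btn",blob(W,[.5265,.377,.129],.129,215,.009))
r=seg(W,"module");b=fit([(W,r["pixels"])],"module",[.529,.298,-.2257],(.01,.01,.1));print(r["confidence"],b[0].round(4),round(b[1],3))
c=proj(W,np.array([.5265,.377,.135]))[0].astype(int)
f=W["frame"];x0=max(c[0]-60,0);y0=max(c[1]-60,0)
cv2.imwrite('pics/w4c.png',cv2.resize(f[y0:y0+150,x0:x0+150],(600,600),interpolation=cv2.INTER_CUBIC));print(x0,y0)
E
```

```text
[0.51587647 0.31010029 0.24644727]
btn (array([235.5, 112.5]), np.float64(10.4), [(158, [235.2, 112.4], [0.5263, 0.3772, 0.129])])
0.84 [ 0.5285  0.2971 -0.2291] 0.766
175 52
```

View pics/w4c.png

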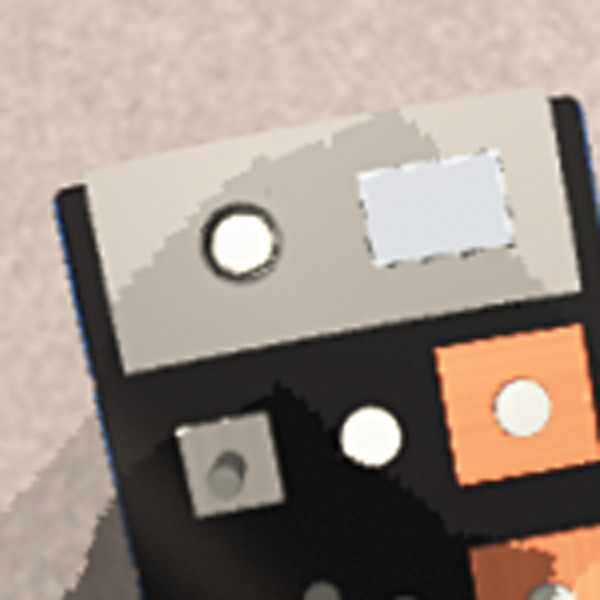

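The crop shows the white button at full-image pixel (235,112.5) and the stud B tip at about (231.5,171). The button's world position agrees with the earlier reading.

```bash
python3 - <<'E'
from feat import *
W=pickle.load(open('w4.pkl','rb'))
print("studB",atz(W,[231.5,171.2],.125).round(4))
s=robot.observe();print(s["force"].round(2));rows(s,[.5264,.3772,.246,1.161],0,.025);rows(s,[.5264,.3772,.206,1.161],0)
E
```

```text
studB [0.5014 0.3303 0.125 ]
[-0.33  0.84 -0.1 ]
2.19 -0.57 0.02 -0 0; 2.19 -0.58 0.02 -0 0; 2.19 -0.57 0.02 -0 0
3.29 -0.86 2.03 -0 0; 3.28 -0.86 2.03 -0 0
```

jog_arm --increments "2.2 -0.6 0 0 0; 2.2 -0.6 0 0 0; 2.2 -0.5 0 0 0; 0 0 0 0 0; 0 0 0 0 0"

```text
t: 8.85
eef_pos: [0.5266, 0.3773, 0.2465]
tool_rot: [3.141, 0.0, 1.16]
force: [0.3, -0.1, -1.3]
grip_width: 0.198
grip_force: 48.9
```

```bash
python3 - <<'E'
from feat import *
W=snap("wrist");cv2.imwrite('pics/w5.png',W["frame"][:,:])
s=robot.observe();print(s["eef_pos"],s["force"].round(2))
t=s["eef_pos"];print("tip",proj(W,t-[0,0,.0718]),"mouth",proj(W,np.array([.5264,.3772,.135])))
S=snap("scene");r=seg(S,"probe");print(r["position"],proj(S,np.array([t-[0,0,.0718],[.5264,.3772,.135],t])))
for n in("wrist",):
  c=proj(W,t-[0,0,.09])[0].astype(int);cv2.imwrite('pics/w5c.png',cv2.resize(W["frame"][max(c[1]-70,0):c[1]+80,c[0]-75:c[0]+75],(450,450),interpolation=2))
c=proj(S,np.array([.5264,.3772,.16]))[0].astype(int)
a=cv2.imread('pics/w5c.png');b=cv2.resize(S["frame"][c[1]-50:c[1]+50,c[0]-38:c[0]+37],(337,450),interpolation=2)
cv2.imwrite('pics/w5d.png',np.hstack([a,b]));print(c)
E
```

```text
[0.52661427 0.37726235 0.24656707] [ 0.29 -0.38 -1.08]
tip [[254.86359926 201.1447316 ]] mouth [[254.66691021 187.5292467 ]]
[233.5, 114.8] [[412.26507662 249.81357603]
 [406.13211479 261.17235264]
 [424.67219446 226.83851706]]
[409 254]
```

View pics/w5d.png

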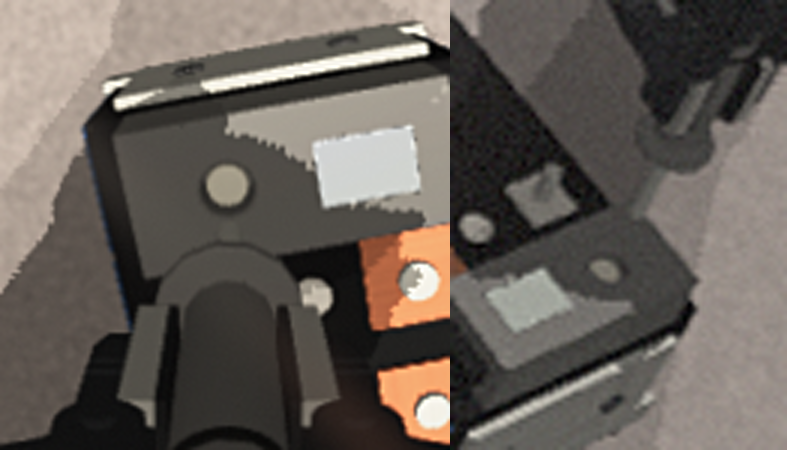

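In the wrist half, the probe tip at (230,222) lines up above the recess at (228,186). The scene half agrees with the predicted tip and mouth positions to about 1 px, so I'm descending.

jog_arm --increments "0 0 2 0 0; 0 0 1.5 0 0; 0 0 0.7 0 0; 0 0 0.3 0 0; 0 0 0 0 0"

```text
t: 9.62
eef_pos: [0.5264, 0.3786, 0.2015]
tool_rot: [3.141, -0.0, 1.162]
force: [1.0, 0.3, -0.1]
grip_width: 0.198
grip_force: 48.9
```

jog_arm --increments "0 0 0.2 0 0; 0 0 0.2 0 0; 0 0 0.2 0 0; 0 0 0 0 0"

```text
t: 10.12
eef_pos: [0.5266, 0.3788, 0.1958]
tool_rot: [3.141, -0.001, 1.162]
force: [-1.1, -0.2, 5.4]
grip_width: 0.192
grip_force: 50.0
```

jog_arm --increments "0 0 0.1 0 0; 0 0 0.1 0 0; 0 0 0 0 0; 0 0 0 0 0; 0 0 0 0 0"

```text
t: 10.75
eef_pos: [0.527, 0.3791, 0.1951]
tool_rot: [3.141, -0.003, 1.162]
force: [-3.6, -1.9, 24.0]
grip_width: 0.198
grip_force: 51.5
```

jog_arm --increments "0 0 0 0 0; 0 0 0 0 0; 0 0 0 0 0"

```text
t: 11.12
eef_pos: [0.527, 0.3791, 0.1951]
tool_rot: [3.141, -0.003, 1.162]
force: [-4.1, -1.7, 23.7]
grip_width: 0.2
grip_force: 51.4
```

The button is bottomed: 24 N, held for about 0.7 s. Retracting.

jog_arm --increments "0 0 -1 0 0; 0 0 -1.5 0 0; 0 0 -2 0 0; 0 0 -2 0 0; 0 0 0 0 0"

```text
t: 11.75
eef_pos: [0.5268, 0.3788, 0.2599]
tool_rot: [3.141, -0.002, 1.162]
force: [0.1, 0.1, -0.9]
grip_width: 0.197
grip_force: 49.0
```

```bash
python3 - <<'E'
from feat import *
s=robot.observe();print(s["eef_pos"]);rows(s,[.4615,-.0354,.262,1.161],0,.047)
E
```

```text
[0.52679246 0.37879461 0.25988704]
-4.51 1.17 -0.02 0 0; -4.51 1.16 -0.03 0 0; -4.51 1.17 -0.02 0 0; -4.51 1.16 -0.02 0 0; -4.51 1.17 -0.03 0 0
-4.52 1.16 -0.02 0 0; -4.51 1.17 -0.02 0 0; -4.51 1.16 -0.03 0 0; -4.51 1.17 -0.02 0 0
```

jog_arm --increments "-4.5 1.2 0 0 0; -4.5 1.2 0 0 0; -4.5 1.1 0 0 0; -4.5 1.2 0 0 0; -4.5 1.2 0 0 0"

```text
t: 12.38
eef_pos: [0.4902, 0.1472, 0.2579]
tool_rot: [-3.141, 0.0, 1.162]
force: [1.4, -0.4, -1.3]
grip_width: 0.195
grip_force: 49.0
```

jog_arm --increments "-4.5 1.1 0 0 0; -4.5 1.2 0 0 0; -4.5 1.2 0 0 0; -4.6 1.1 0 0 0; 0 0 0 0 0"

```text
t: 13.0
eef_pos: [0.4601, -0.0387, 0.2582]
tool_rot: [-3.141, 0.0, 1.157]
force: [0.6, 0.5, -1.4]
grip_width: 0.199
grip_force: 49.0
```

```bash
python3 - <<'E'
from feat import *
W=snap("wrist");S=snap("side");s=robot.observe();t=s["eef_pos"];print(t,s["tool_rot"])
m=np.array([.4615,-.0353,.06]);tip=t-[0,0,.0718]
print("W tip/mouth",proj(W,np.array([tip,m])).round(1).tolist(),"S",proj(S,np.array([tip,m])).round(1).tolist())
for P in(W,S):
    r=seg(P,"holder");print(r["confidence"],fit([(P,r["pixels"])],"holder",[.4616,-.0352,.155],(.01,.01,.1)))
c=proj(W,m)[0].astype(int);d=proj(S,m+[0,0,.05])[0].astype(int)
a=cv2.resize(W["frame"][c[1]-65:c[1]+65,c[0]-50:c[0]+50],(385,500),interpolation=2)
b=cv2.resize(S["frame"][d[1]-50:d[1]+50,d[0]-38:d[0]+38],(380,500),interpolation=2)
cv2.imwrite('pics/w6.png',np.hstack([a,b]));print(c,d)
rows(s,[.4615,-.0354,.26,1.161],0)
E
```

```text
[ 0.46092038 -0.03571822  0.25805122] [-3.14118935e+00  2.15891572e-05  1.16095352e+00]
W tip/mouth [[254.2, 197.1], [254.8, 164.8]] S [[189.7, 197.7], [197.6, 233.1]]
0.82 (array([ 0.46131999, -0.03606859,  0.17515114]), np.float64(0.9790636813027043))
0.7 (array([ 0.46112659, -0.03325684,  0.13503997]), np.float64(0.8753339269813001))
[254 164] [194 220]
0.05 0.04 -0.19 -0 0
```

View pics/w6.png

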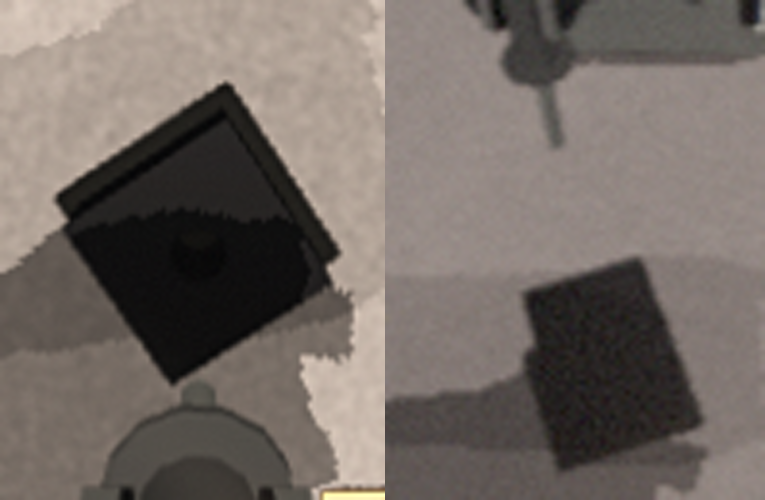

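The wrist crop shows the holder hole at (198,253), which is pixel (255.4,164.8) and matches the prediction. The tip is centred on the same column.

jog_arm --increments "0 0 4 0 0; 0 0 4 0 0; 0 0 2.8 0 0; 0 0 0 0 0; 0 0 0 0 0"

```text
t: 13.82
eef_pos: [0.4616, -0.0354, 0.1511]
tool_rot: [3.141, -0.0, 1.162]
force: [0.9, -0.4, -0.1]
grip_width: 0.201
grip_force: 49.0
```

jog_arm --increments "0 0 1.5 0 0; 0 0 1.5 0 0; 0 0 0 0 0"

```text
t: 14.2
eef_pos: [0.4605, -0.0358, 0.1193]
tool_rot: [-3.14, 0.001, 1.161]
force: [0.2, -0.2, -0.3]
grip_width: 0.194
grip_force: 49.0
```

Inside the hole without contact; going on down.

jog_arm --increments "0.1 0 1.5 0 0; 0 0 1.4 0 0; 0 0 0.5 0 0; 0 0 0 0 0"

```text
t: 14.7
eef_pos: [0.4613, -0.035, 0.0859]
tool_rot: [-3.141, 0.0, 1.161]
force: [0.6, 0.3, -0.5]
grip_width: 0.196
grip_force: 49.0
```

jog_arm --increments "0 0 0.2 0 0; 0 0 0.1 0 0; 0 0 0.1 0 0; 0 0 0 0 0"

```text
t: 15.2
eef_pos: [0.4615, -0.0348, 0.0823]
tool_rot: [3.142, -0.0, 1.162]
force: [-0.6, 0.5, -0.4]
grip_width: 0.195
grip_force: 49.0
```

jog_arm --increments "0 0 0.1 0 0; 0 0 0 0 0"

```text
t: 15.45
eef_pos: [0.4617, -0.0348, 0.0818]
tool_rot: [3.141, -0.001, 1.161]
force: [-3.1, 0.4, 15.3]
grip_width: 0.198
grip_force: 50.6
```

Seated. Open slowly and rise.

jog_arm --increments "0 0 0 0 0.3; 0 0 0 0 0.5; 0 0 0 0 1; 0 0 0 0 1; 0 0 0 0 1"

```text
t: 16.08
eef_pos: [0.4615, -0.0348, 0.0813]
tool_rot: [-3.141, 0.0, 1.162]
force: [0.2, -0.2, -0.3]
grip_width: 1.0
grip_force: 0.0
```

jog_arm --increments "0 0 0 0 1; 0 0 -3 0 1; 0 0 -4 0 1; 0 0 -4 0 1; 0 0 -4 0 1"

```text
t: 16.7
eef_pos: [0.4613, -0.0349, 0.2326]
tool_rot: [-3.142, 0.0, 1.162]
force: [0.6, 0.5, -0.9]
grip_width: 0.999
grip_force: 0.0
```

```bash
python3 - <<'E'
from feat import *
W=snap("wrist");S=snap("side")
for P in(W,S):
  for n,i in dict(probe=[.4612,-.0352,0],link=[.4595,-.246,-1.975]).items():
    r=seg(P,n)
    if r is None:continue
    b=fit([(P,r["pixels"])],n,i,(.01,.01,.1));print(n,r["confidence"],b[0].round(4),round(b[1],3))
# balance point at link (32.5,0)
q=[.4595,-.246,-1.975];b=place(np.array([[.0325,0,.03]]),q)[0];print("bal",b)
print("TCP for camera view");rows(robot.observe(),[.435,-.33,.24,1.167],1,.05)
E
```

```text
probe 0.81 [ 0.4619 -0.0345  0.0506] 0.898
link 0.78 [ 0.459  -0.2461 -1.9752] 0.592
probe 0.51 [ 0.4624 -0.035   0.049 ] 0.754
link 0.86 [ 0.4593 -0.2469 -1.9863] 0.913
bal [ 0.44671818 -0.27588102  0.03      ]
TCP for camera view
-4.69 1.56 -0.16 -0 1; -4.69 1.56 -0.15 -0.1 1; -4.69 1.55 -0.16 -0 1; -4.69 1.55 -0.16 -0.1 1; -4.7 1.54 -0.15 -0 1
-4.69 1.54 -0.16 -0.1 1
```

jog_arm --increments "-4.7 1.5 0 0 1; -4.7 1.6 0 0 1; -4.7 1.5 0 0 1; -4.7 1.6 0 0 1; -4.7 1.5 0 0 1"

```text
t: 17.62
eef_pos: [0.438, -0.2825, 0.2302]
tool_rot: [-3.14, 0.0, 1.162]
force: [1.1, 0.2, -0.5]
grip_width: 0.997
grip_force: 0.0
```

jog_arm --increments "-4.7 1.5 0 0 1; 0 0 0 0 1; 0 0 0 0 1"

```text
t: 18.0
eef_pos: [0.4333, -0.3296, 0.2303]
tool_rot: [-3.14, -0.0, 1.161]
force: [0.2, 0.3, 0.6]
grip_width: 1.002
grip_force: 0.0
```

```bash
python3 - <<'E'
from feat import *
W=snap("wrist")
r=seg(W,"link");b=fit([(W,r["pixels"])],"link",[.4592,-.2465,-1.98],(.01,.01,.1));print(r["confidence"],b[0].round(4),round(b[1],3))
q=b[0];q2=q+[0,0,np.pi]
print("flipped IoU",fit([(W,r["pixels"])],"link",q2,(.01,.01,.1))[1])
pts=np.array([[.026,0,.038],[-.074,0,.038],[.046,0,.052],[.09,0,.066],[.0325,0,.038]])
u=proj(W,place(pts,q));print(u.round(1).tolist())
for k in(0,1):print(blob(W,place(pts[k:k+1],q)[0],.038,70,.012,True))
f=W["frame"].copy()
c=u.mean(0).astype(int);cv2.imwrite('pics/w7.png',cv2.resize(f[max(c[1]-110,0):c[1]+110,c[0]-90:c[0]+90],(490,600),interpolation=2));print(c)
E
```

```text
0.55 [ 0.4589 -0.2462 -1.9864] 0.913
flipped IoU 0.8833455612619222
[[246.3, 115.8], [246.7, 28.7], [245.8, 134.6], [245.4, 177.4], [246.2, 121.5]]
(array([246.3, 115.8]), np.float64(10.8), [])
(array([246.7,  28.7]), np.float64(10.7), [(14, [247.6, 25.7], [0.4912, -0.1755, 0.038])])
[246 115]
```

View pics/w7.png

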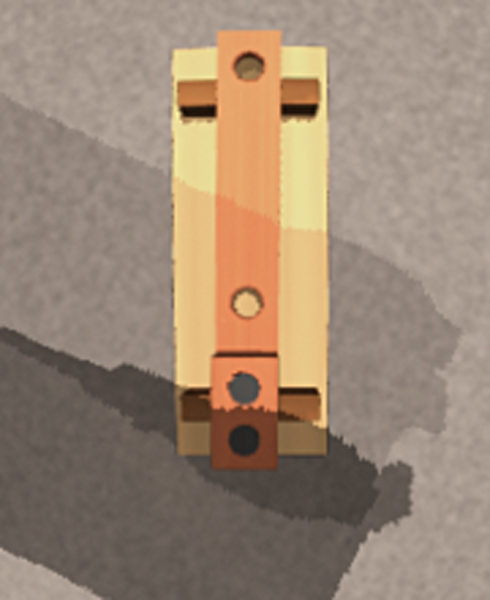

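The crop shows hole A at full-image pixel (246.7,115.7) and hole B at (247.5,29.2). Both are within 1 px of the fitted link pose, and the block is at the near (−y) end as expected.

```bash
python3 - <<'E'
from feat import *
rows(robot.observe(),[.4466,-.2741,.23,1.158],1,.03)
E
```

```text
2.77 -0.51 0.04 0.1 1; 2.77 -0.51 0.04 0.2 1
```

jog_arm --increments "2.8 -0.5 0 0.2 1; 2.8 -0.5 0 0 1; 0 0 4 0 1; 0 0 4 0 1; 0 0 4 0 1"

```text
t: 18.73
eef_pos: [0.4474, -0.2733, 0.1102]
tool_rot: [3.141, -0.0, 1.16]
force: [0.4, -0.1, -0.6]
grip_width: 1.0
grip_force: 0.0
```

jog_arm --increments "0 0 4 0 1; 0 0 0 0 1; 0 0 0 0 1; 0 0 0 0 1"

```text
t: 19.23
eef_pos: [0.4478, -0.2749, 0.0728]
tool_rot: [3.139, -0.0, 1.159]
force: [-0.5, 0.3, -0.3]
grip_width: 0.998
grip_force: 0.0
```

```bash
python3 - <<'E'
from feat import *
rows(robot.observe(),[.4466,-.2741,.014,1.158],1,.03)
W=snap("wrist")
pts=np.array([[.026,0,.038],[-.074,0,.038]])
print(proj(W,place(pts,[.4589,-.2462,-1.986])).round(1))
E
```

```text
0.01 -0.07 2.94 0 1; 0.02 -0.07 2.94 0 1
[[252.5 211.9]
 [252.8  48.4]]
```

jog_arm --increments "0 -0.1 2.5 0 1; 0 0 2.4 0 1; 0 0 1 0 1; 0 0 0 0 1; 0 0 0 0 1" --force 80

```text
t: 19.9
eef_pos: [0.4464, -0.2747, 0.0132]
tool_rot: [3.14, 0.0, 1.158]
force: [0.6, 0.8, 0.8]
grip_width: 0.997
grip_force: 0.0
```

jog_arm --increments "0 0 0 0 0.4; 0 0 0 0 0.2; 0 0 0 0 0; 0 0 0 0 0; 0 0 0 0 0"

```text
t: 20.52
eef_pos: [0.4461, -0.2744, 0.0127]
tool_rot: [3.141, -0.0, 1.158]
force: [-1.5, 1.2, 8.4]
grip_width: 0.29
grip_force: 78.0
```

jog_arm --increments "0 0 -0.5 0 0; 0 0 -1 0 0; 0 0 -2 0 0; 0 0 -2.5 0 0; 0 0 -3 0 0"

```text
t: 21.15
eef_pos: [0.4456, -0.2742, 0.1033]
tool_rot: [-3.141, 0.0, 1.158]
force: [0.5, -0.1, -5.7]
grip_width: 0.281
grip_force: 79.3
```

jog_arm --increments "0 0 -4 0 0; 0 0 -4 0 0; 0 0 -4 0 0; 0 0 0 0 0; 0 0 0 0 0"

```text
t: 21.78
eef_pos: [0.4456, -0.2738, 0.2217]
tool_rot: [-3.141, -0.0, 1.158]
force: [-0.1, 0.4, -6.9]
grip_width: 0.286
grip_force: 79.5
```

```bash
cat > lk.py <<'E'
from feat import *
# fit link in tool frame: dx along tool x, dy, dz, yaw, pitch using a picture of the held link
from scipy.spatial.transform import Rotation as Ro
def heldpts(s,p,X):
    # X link-frame points (z from underside); p = (gx: link x at TCP, gy, h: underside above TCP, dyaw, pitch about link y)
    L=Ro.from_euler('yz',[p[4],s["tool_rot"][2]+np.pi+p[3]]).as_matrix()
    return (X-[p[0],p[1],0])@L.T+s["eef_pos"]+[0,0,p[2]]
PARTS=[box(-.09,.09,-.013,.013,0,.008),box(.046,.09,-.013,.013,.008,.036)]
def msk(P,s,p):
    m=np.zeros((384,512),np.uint8)
    for X in PARTS:
        h=cv2.convexHull(np.float32(proj(P,heldpts(s,p,X))));cv2.fillConvexPoly(m,np.int32(np.round(h*16)),1,shift=4)
    return m>0
E
python3 - <<'E'
from lk import *
s=robot.observe();print(s["eef_pos"],s["force"].round(1),s["ft_torque"].round(3))
f=[]
for k in("wrist","side","scene"):
    P=snap(k);r=seg(P,"link");p=[.0305,0,.017,0,0]
    if r is None: print(k,"none");continue
    a=msk(P,s,p);m=r["pixels"];print(k,r["confidence"],m.sum(),"IoU",(a&m).sum()/(a|m).sum(),"inside",(a&m).sum()/m.sum(),[( round(q,2),round((lambda a:(a&m).sum()/(a|m).sum())(msk(P,s,[.0305,0,.017,0,q])),3)) for q in(-.15,-.08,.08,.15)])
    if k!="scene": f.append(P["frame"][:, 80:420] if k=="side" else P["frame"][:,90:430])
cv2.imwrite('pics/w8.png',np.hstack(f))
rows(s,[.43,0,.30,1.30],0,.05)
E
```

```text
[ 0.44561408 -0.27383848  0.22172937] [-0.1  0.4 -6.9] [0.025 0.009 0.036]
wrist 0.73 18918 IoU 0.7691712797134483 inside 0.9988899460830954 [(-0.15, np.float64(0.737)), (-0.08, np.float64(0.76)), (0.08, np.float64(0.753)), (0.15, np.float64(0.736))]
side 0.65 1347 IoU 0.5926254997778765 inside 0.9903489235337788 [(-0.15, np.float64(0.528)), (-0.08, np.float64(0.573)), (0.08, np.float64(0.556)), (0.15, np.float64(0.501))]
scene 0.26 769 IoU 0.0 inside 0.0 [(-0.15, np.float64(0.0)), (-0.08, np.float64(0.0)), (0.08, np.float64(0.0)), (0.15, np.float64(0.0))]
4.08 -2.07 -1.3 -1.4 0; 4.12 -1.96 -1.31 -1.3 0; 4.17 -1.88 -1.3 -1.4 0; 4.22 -1.77 -1.31 -1.3 0; 4.25 -1.67 -1.3 -1.4 0
4.29 -1.57 -1.31 -1.3 0
```

View pics/w8.png

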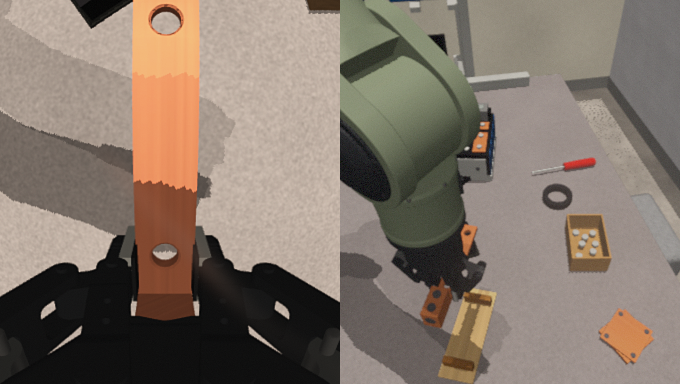

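The wrist half shows the link held level between the pads, with hole B at (256,19) and hole A at (254,254) in full-frame pixels. The side half shows it clear of the cradle.

```bash
python3 - <<'E'
from lk import *
s=robot.observe();P=snap("wrist")
H=np.array([[-.074,0,.008],[.026,0,.008]])
print(proj(P,heldpts(s,[.0305,0,.017,0,0],H)).round(1))
from scipy.optimize import least_squares
f=lambda p:np.r_[(proj(P,heldpts(s,[p[0],p[1],.017,p[2],p[3]],H))-[[256,19],[254,253]]).ravel(),p[3]*30]
print(least_squares(f,[.0305,0,0,0],x_scale=[.01,.01,.1,.1]).x.round(4))
rows(s,[.4765,.2279,.26,1.343],0,.042)
E
```

```text
[[254.6  19.4]
 [254.7 258. ]]
[ 0.0322  0.0004 -0.0086 -0.0476]
3.63 -1.33 -0.29 -0.8 0; 3.66 -1.29 -0.3 -0.8 0; 3.67 -1.23 -0.29 -0.8 0; 3.68 -1.18 -0.3 -0.9 0; 3.71 -1.12 -0.29 -0.8 0
3.72 -1.07 -0.3 -0.8 0; 3.73 -1.02 -0.29 -0.8 0; 3.75 -0.96 -0.3 -0.8 0; 3.76 -0.92 -0.29 -0.8 0; 3.78 -0.86 -0.3 -0.9 0
3.78 -0.8 -0.29 -0.8 0; 3.8 -0.75 -0.29 -0.8 0; 3.81 -0.69 -0.3 -0.8 0
```

jog_arm --increments "3.6 -1.3 -0.3 -0.8 0; 3.7 -1.3 -0.3 -0.8 0; 3.7 -1.2 -0.3 -0.8 0; 3.7 -1.2 -0.3 -0.9 0; 3.7 -1.1 -0.3 -0.8 0"

```text
t: 22.75
eef_pos: [0.4584, -0.0797, 0.2373]
tool_rot: [-3.142, 0.0, 1.23]
force: [1.2, 0.1, -6.0]
grip_width: 0.283
grip_force: 79.7
```

jog_arm --increments "3.7 -1.1 -0.3 -0.8 0; 3.7 -1 -0.3 -0.8 0; 3.7 -1 -0.3 -0.8 0; 3.8 -0.9 -0.3 -0.8 0; 3.8 -0.9 -0.3 -0.9 0"

```text
t: 23.38
eef_pos: [0.4694, 0.1134, 0.2523]
tool_rot: [3.142, 0.0, 1.302]
force: [0.7, 0.1, -6.3]
grip_width: 0.286
grip_force: 79.7
```

jog_arm --increments "3.8 -0.8 -0.3 -0.8 0; 3.8 -0.7 -0.3 -0.8 0; 3.8 -0.7 -0.2 -0.8 0; 0 0 0 0 0; 0 0 0 0 0"

```text
t: 24.0
eef_pos: [0.4769, 0.2274, 0.26]
tool_rot: [-3.141, 0.001, 1.343]
force: [-0.4, -0.0, -5.8]
grip_width: 0.289
grip_force: 79.8
```

```bash
python3 - <<'E'
from lk import *
s=robot.observe();print(s["tool_rot"],s["force"].round(1),s["grip_width"])
P=snap("wrist");S=snap("side");C=snap("scene")
p=[.031,0,.017,0,0]
H=np.array([[-.074,0,.008],[.026,0,.008]])
print("holes",heldpts(s,p,H).round(4).tolist(),proj(P,heldpts(s,p,H)).round(1).tolist())
for X in(S,C):
    r=seg(X,"link")
    if r is None: continue
    m=r["pixels"];print(r["confidence"],m.sum(),[(q,round((lambda a:(a&m).sum()/(a|m).sum())(msk(X,s,[.031,0,.017,0,q])),3)) for q in(-.1,-.05,0,.05,.1)])
rows(s,[.4765,.2279,.158,1.343],0,.03)
a=S["frame"][60:260,90:350];b=C["frame"][120:320,230:490]
cv2.imwrite('pics/w9.png',cv2.resize(np.hstack([a,b]),(780,300)))
E
```

```text
[-3.14140947e+00  8.34650883e-04  1.34275701e+00] [-0.4 -0.  -5.8] 0.2891533165052437
holes [[0.5006, 0.3297, 0.285], [0.478, 0.2322, 0.285]] [[254.7, 18.3], [254.8, 257.0]]
0.91 377 [(-0.1, np.float64(0.555)), (-0.05, np.float64(0.596)), (0, np.float64(0.577)), (0.05, np.float64(0.547)), (0.1, np.float64(0.503))]
0.79 1023 [(-0.1, np.float64(0.516)), (-0.05, np.float64(0.561)), (0, np.float64(0.507)), (0.05, np.float64(0.441)), (0.1, np.float64(0.382))]
0.01 -0.01 2.55 -0 0; 0.01 -0.01 2.55 -0 0; 0.01 -0.02 2.55 -0 0; 0.01 -0.01 2.55 -0 0
```

View pics/w9.png

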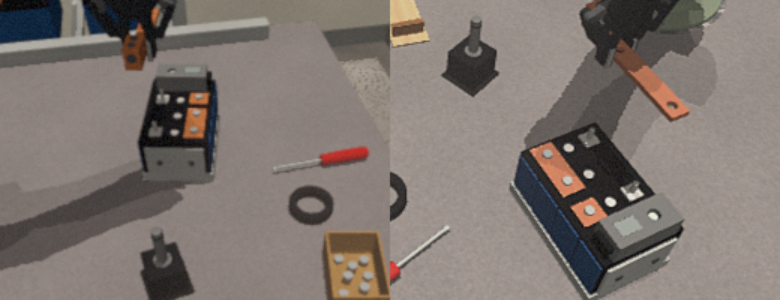

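The side half shows the block end at (133,50) facing the camera, away from the monitor box. The scene half shows the plain end's hole B at (674,106), and the bar looks about level.

jog_arm --increments "0 0 2.5 0 0; 0 0 2.5 0 0; 0 0 2.5 0 0; 0 0 2 0 0; 0 0 0.5 0 0"

```text
t: 24.88
eef_pos: [0.4767, 0.2275, 0.1595]
tool_rot: [-3.141, 0.001, 1.343]
force: [-0.2, -0.0, -6.3]
grip_width: 0.284
grip_force: 79.7
```

jog_arm --increments "0 0 0 0 0; 0 0 0 0 0; 0 0 0 0 0"

```text
t: 25.25
eef_pos: [0.4772, 0.2282, 0.1609]
tool_rot: [3.141, -0.001, 1.343]
force: [0.1, 0.6, -5.7]
grip_width: 0.281
grip_force: 79.7
```

```bash
python3 - <<'E'
from lk import *
from scipy.optimize import minimize
s=robot.observe();print(s["eef_pos"],s["tool_rot"],s["force"].round(1))
P=snap("wrist");S=snap("side");C=snap("scene")
p0=[.031,0,.017,0,0]
# copper-coloured hole detection: print predicted holes & find holes in the wrist picture (non-copper inside the bar)
H=np.array([[-.074,0,.008],[.026,0,.008]])
hsv=cv2.cvtColor(P["frame"],cv2.COLOR_BGR2HSV);cop=(hsv[...,0]<14)&(hsv[...,1]>90)
for u in proj(P,heldpts(s,p0,H)):
    u=u.round().astype(int);y0=max(u[1]-25,0);w=~cop[y0:u[1]+25,u[0]-25:u[0]+25]
    n,l,st,c=cv2.connectedComponentsWithStats(w.astype(np.uint8));print("hole pred",u,[(st[i].tolist(),(c[i]+[u[0]-25,y0]).round(1).tolist()) for i in range(1,n) if st[i][4]>40])
obs=[(X,seg(X,"link")["pixels"]) for X in(S,C) if seg(X,"link")]
print([m.sum() for _,m in obs])
# visible pixels should lie inside the model; model outside should be hidden: fit pitch and h
for k,(X,m) in zip("SC",obs):
    g=[(round((lambda a:(a&m).sum()/(a|m).sum())(msk(X,s,[.031,0,h,0,q])),3),h,q) for h in(.012,.015,.018,.021,.024) for q in(-.08,-.04,0,.04,.08)]
    print(k,sorted(g)[-5:])
cv2.imwrite('pics/w10.png',np.hstack([cv2.resize(P["frame"][:,150:360],(328,600)),cv2.resize(C["frame"][150:310,300:425],(469,600),interpolation=2)]))
E
```

```text
[0.47720281 0.22819692 0.1608943 ] [ 3.14100830e+00 -7.89263015e-04  1.34321033e+00] [ 0.1  0.6 -5.7]
hole pred [255  18] [([0, 0, 50, 43, 1272], [253.7, 22.2]), ([12, 12, 28, 21, 437], [255.5, 22.3])]
hole pred [255 257] [([13, 12, 24, 16, 292], [254.5, 251.3])]
[np.int64(324), np.int64(820)]
S [(np.float64(0.557), 0.018, -0.04), (np.float64(0.558), 0.018, 0), (np.float64(0.561), 0.015, -0.04), (np.float64(0.566), 0.015, -0.08), (np.float64(0.568), 0.012, -0.08)]
C [(np.float64(0.547), 0.018, -0.04), (np.float64(0.554), 0.015, -0.04), (np.float64(0.554), 0.015, 0), (np.float64(0.562), 0.012, 0), (np.float64(0.563), 0.012, 0.04)]
```

View pics/w10.png

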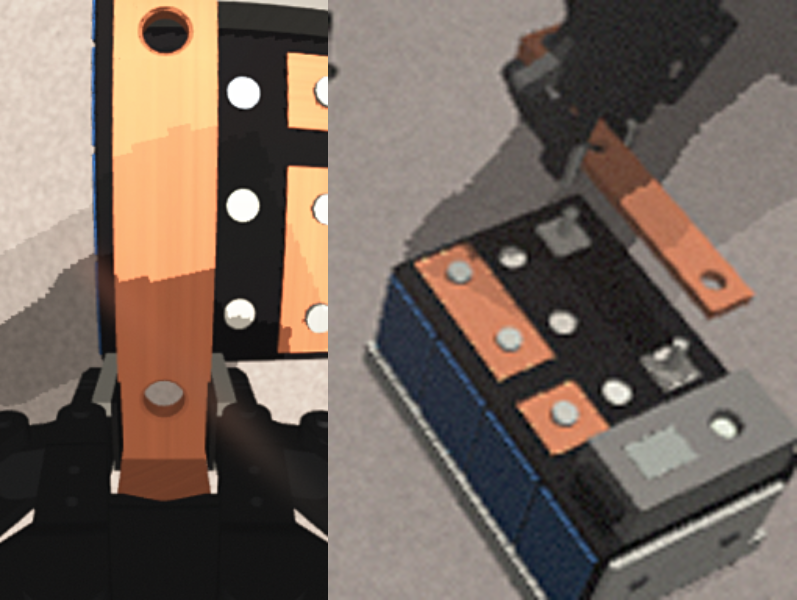

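The wrist half shows the rim of hole B at full-frame pixel (256,20) and hole A at (255,254). The scene half shows the bar alongside and above the studs, with hole B at (402.6,224.4). I'm fitting the held pose to check that it is level.

```bash
python3 - <<'E'
from lk import *
from scipy.optimize import least_squares
s=robot.observe();P=snap("wrist");C=snap("scene")
H=np.array([[-.074,0,.008],[.026,0,.008]])
hsv=cv2.cvtColor(P["frame"],cv2.COLOR_BGR2HSV);cop=(hsv[...,0]<16)&(hsv[...,1]>80)
E=[]
for row in(60,100,140,180,220):
    x=np.where(cop[row,210:300])[0]+210;E.append((row,x.min()-.5,x.max()+.5))
print(E)
def edges(p,row):
    out=[]
    for side in(1,-1):
        L=proj(P,heldpts(s,p,np.array([[x,side*.013,.008] for x in np.linspace(-.09,.046,60)])))
        o=np.argsort(L[:,1]);out.append(np.interp(row,L[o,1],L[o,0]))
    return sorted(out)
def f(p,wts=1):
    r=list((proj(P,heldpts(s,p,H))-[[256,20],[255,254.5]]).ravel())
    r+=list((proj(C,heldpts(s,p,H[:1]))[0]-[402.6,224.4])*.7)
    for row,a,b in E:
        e=edges(p,row);r+=[(e[0]-a),(e[1]-b)]
    return np.array(r)
R=least_squares(f,[.031,0,.017,0,0],x_scale=[.01,.01,.01,.1,.1],diff_step=1e-3)
print(R.x.round(4),R.fun.round(1));p=R.x
U=H.copy();U[:,2]=0
h=heldpts(s,p,U);print("B,A undersides",h.round(4).tolist())
print("ref A .4775 .2323  B .5000 .3298", "dist",np.hypot(*(h[1,:2]-[.4775,.2323])),np.hypot(*(h[0,:2]-[.5,.3298])),s["eef_pos"],s["qvel"].round(3))
# studs seen in scene picture
for q in([.5285,.2975,-.2275],[.5319,.3,-.2288]):print(proj(C,place(np.array([[-.035,-.075,.125],[-.035,.025,.125],[-.02,.0775,.135]]),q)).round(1).tolist())
Q=seg(P,"probe");W=snap("side");r=seg(W,"probe");print(fit([(W,r["pixels"])],"probe",[.4615,-.035,0],(.01,.01,.1)))
E
```

```text
[(60, np.float64(220.5), np.float64(290.5)), (100, np.float64(220.5), np.float64(289.5)), (140, np.float64(221.5), np.float64(289.5)), (180, np.float64(213.5), np.float64(287.5)), (220, np.float64(223.5), np.float64(286.5))]
[ 0.0305  0.0007  0.0144 -0.0102  0.0658] [-0.3 -1.8 -1.6  2.1 -0.  -2.2  0.2 -0.6  0.2 -0.5 -0.3 -1.7  8.5 -1.3
 -0.3 -2.2]
B,A undersides [[0.5008, 0.3295, 0.1816], [0.4773, 0.2325, 0.175]]
ref A .4775 .2323  B .5000 .3298 dist 0.0002739867472531721 0.0008921136514893711 [0.47694277 0.22804233 0.16034874] [ 0.001  0.002  0.002  0.002 -0.001 -0.     0.   ]
[[364.9, 204.9], [394.1, 240.5], [406.2, 261.3]]
[[364.8, 206.4], [394.0, 242.3], [406.1, 263.2]]
(array([ 0.46016844, -0.03419821,  0.09525685]), np.float64(0.8237410071942446))
```

```bash
python3 - <<'E'
from lk import *
s=robot.observe();C=snap("scene")
hsv=cv2.cvtColor(C["frame"],cv2.COLOR_BGR2HSV);cop=((hsv[...,0]<16)&(hsv[...,1]>90)).astype(np.uint8)
n,l,st,c=cv2.connectedComponentsWithStats(cop)
u=proj(C,heldpts(s,[.031,0,.016,0,0],np.array([[-.05,0,.008]])))[0].round().astype(int)
i=l[u[1],u[0]];m=l==i;print(st[i])
L=[];Rr=[]
for y in range(st[i][1]+8,st[i][1]+st[i][3]-14):
    x=np.where(m[y])[0];L.append((x.min(),y));Rr.append((x.max(),y))
ang=lambda pts:(lambda d:np.degrees(np.arctan2(d[1]*np.sign(d[1]),d[0]*np.sign(d[1]))))(cv2.fitLine(np.float32(pts),cv2.DIST_HUBER,0,.01,.01).ravel())
print("measured left,right edge angle",ang(L),ang(Rr),len(L))
for q in(-.09,-.06,-.03,0,.03,.06,.09):
    a=[]
    for y,z in((.013,0),(.013,.008),(-.013,.008),(-.013,0)):
        d=np.diff(proj(C,heldpts(s,[.031,0,.016,-.005,q],np.array([[-.01,y,z],[-.08,y,z]]))),axis=0)[0];a.append(round(np.degrees(np.arctan2(d[1],d[0])),2))
    print(q,a)
E
```

```text
[368 182  45  53 745]
measured left,right edge angle 50.661392 48.8442 31
-0.09 [np.float64(53.48), np.float64(53.32), np.float64(52.54), np.float64(52.71)]
-0.06 [np.float64(52.44), np.float64(52.27), np.float64(51.45), np.float64(51.62)]
-0.03 [np.float64(51.37), np.float64(51.19), np.float64(50.33), np.float64(50.52)]
0 [np.float64(50.29), np.float64(50.09), np.float64(49.19), np.float64(49.39)]
0.03 [np.float64(49.17), np.float64(48.96), np.float64(48.03), np.float64(48.24)]
0.06 [np.float64(48.02), np.float64(47.8), np.float64(46.83), np.float64(47.05)]
0.09 [np.float64(46.85), np.float64(46.61), np.float64(45.6), np.float64(45.84)]
```

The bar's edge angles put the pitch within 0.01 rad of level. Both holes are within a few millimetres of their studs, and the underside is about 50 mm above the tips.

```bash
python3 -c "
from workcell import robot
print(robot.sign_off(), robot.observe()['t'])"
```

```text
the job is handed in; nothing more can be done
the job is handed in; nothing more can be done
```

I pressed the button fully down for about 0.7 s, put the probe back upright in its holder, and handed in at about 26 s with the copper link held level over the two studs, block end away from the monitor box. I measured each hole within a few mm of its stud and the bar about 5 cm above the tips, but the sign-off returned no verdict.

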